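# Lock a bench jig by pushing its pin through an L-shaped gate

### The arm

A 7-joint arm with a two-finger parallel gripper is mounted at the origin on a cart in front of the work surface, level with it; the furniture and walls round the work are solid. World frame = base frame: x ahead of the robot, y to its left, z up, the work surface at z = 0. Lengths are in m, angles in rad, forces in N, time in s.
With the tool pointing down it reaches from about 0.4 to 0.9 m from the base axis. Payload 5.5 kg.
Tool frame: the origin (TCP) lies midway between the tips of the shut fingers; the grasp point (between the pads) lies 19 mm behind it (bot.hold_point_z is the distance from the TCP to the grasp point, in m); z points along the fingers, y is the direction in which the jaws open and shut (so a half turn about z gives the same grasp; the last joint's range is limited). The gripper opens to 85 mm and grips with 20 to 120 N. Pads are 22 mm wide; open, the fingers measure 114 mm over their backs; the gripper's body (76 mm by 85 mm) begins 54 mm behind the grasp point. The pads swing forward as they close: fully open they stand 13 mm farther back than shut.
Start: joints at [-0.996, 0.501, -0.427, 1.55, 0.221, 1.138, -0.21], TCP at [0.199, 0.619, 0.231] pointing down, gripper open.
Joint ranges: [-2.88, 2.88], [-0.31, 2.03], [-1.54, 1.56], [0.2, 2.42], [-1.41, 4.55], [0.19, 2.02], [-2.57, 2.57]. Speed limits (rad/s): [2.57, 2.57, 3.14, 3.14, 3.14, 3.14, 3.14].

### API

Orientations are given as a unit quaternion [w, x, y, z].
In Python, from workcell import bot gives the robot as it stands.
- The arm moves only by the tool drive_tool, never from a script. Its argument "commands" is a list of rows, each a list of 7 numbers: the shift along the tool's x, y, z each as a share of 150 mm, from -1 to 1, then the turn, a rotation vector about the tool's x, y, z each as a share of 60 degrees, from -1 to 1, then the opening, from -1 (shut) to 1 (fully open), so that 0 is half open. In form: [[x, y, z, ax, ay, az, jaw], ...]. A call has 1 to 5 rows; each row is the pose to reach, as a shift and turn from the pose commanded when the call began, along the tool's axes at that moment; what a row does not reach only later rows make up. A row lasts 1/8 s, in which the tool goes at most 62.5 mm and 10.7 degrees, less where a joint would pass 70% of its speed; a pose out of reach is approached as far as the arm can. A call with a number of a shift or a turn outside -1 to 1 is refused whole. A call with a gripper value outside its range is refused whole. The fingers move at their own pace and stop on an object; "grip_force" is the grip in N (left out, the last holds). Time passes only in rows, so rows that repeat a pose let the fingers close. It gives the time, the measured TCP pose, the force and the opening at its end, in the units of the state.
- bot.observe(): the state, without advancing time (a new reading comes with each control period).
- bot.camera(name): name is "scene" or "top"; returns the picture (480x640x3 uint8, blue, green, red); there is no depth.
- bot.camera_params(name): a dict with "intrinsics" (3x3 intrinsics, pixels), "position" and "orientation" of the camera in the world. Camera axes: x right, y down, z forward; pixel columns grow to the right and rows downward; lengths in m; the calibration is good to about 2 mm. A picture is of the moment at which its call begins. camera_params takes no time and is no camera call.
- bot.hand_in(): hands the job in, once; it reports no verdict.
The state is a dict: "time_s": time; "joints": joint angles; "qd": joint speeds; "joint_efforts": joint torques, N m; "eef_pos": TCP position; "ee_rot": TCP orientation; "wrist_force": force on the tool from outside, world axes, zero at the start; "ft_torque": the same for the moment, N m; "gripper_width": finger opening in m.
Only numpy, scipy, OpenCV 4.12 (cv2) and the standard library are available. Lean on these libraries where they do the work, as an engineer would, in place of code of your own. Each camera call takes 0.05 s, during which the arm holds its last target.

### The job

Lock the sanding block into the bench jig: with the fingertips push the round steel locking pin along the long leg of the L-shaped slot to its corner, which drives the jaw up behind the block, then push it sideways along the short leg fully to its end. The pin is only pushed: do not lift it out of the slot or tip it over. Leave the paint bottle and the jar beside the jig standing where they are, and finish with the hand clear.

Things in the scene. Friction and masses are not known exactly. Their poses are not given: they have to be found in the camera images.
- jig: Bench jig fixed on the table: grey base 269 x 124 x 12 mm, spans x -112 to 157. Origin on the table; x along the slot's long leg from start to corner (toward jaw and block), y along the short leg from corner to end, z up. Its aluminium gate plate (x -105 to 20, y -55 to 55 mm, top 40 mm above the table) has an L-shaped through slot 18 mm wide. Jaw, nest, fixed stop (x 137 to 149): none above 40 mm.
- slot_start (a point): On the plate's top, where the pin's axis stands when it is at the very start of the slot's long leg (jig -79, -20, 40 mm). The pin starts 1 to 13 mm from here.
- slot_corner (a point): On the plate's top, where the pin's axis stands when it is in the corner of the slot (jig -15, -20, 40 mm), 64 mm from slot_start.
- slot_end (a point): On the plate's top, where the pin's axis stands when it is at the far end of the short leg (jig -15, 22, 40 mm), 42 mm from slot_corner.
- pin_mid (a point): Middle of the locking pin's head, on its axis, 11 mm above the plate's top. Loose upright pin, about 0.3 kg: steel disc 44 mm across, 22 mm high, sliding on the plate; shank 14 mm across hanging 24 mm down into the slot (2 mm play each side). Push the disc's side, low down, with a few newtons; pushed high up or hard against the slot's end, it tips. It stays where it is left.
- jaw (a joint): Slide of the jaw along jig x in m: 0 = open, 0.048 to 0.052 = closed by the pin in the corner; no spring, stays where it is left. The pin's shank pushes it by a cross bar under the plate, after 1 to 13 mm of free travel. The jaw is a dark bar 12 x 86 x 24 mm, its face at jig x = 36 mm when open.
- block_mid (a point): Centre of the sanding block (46 x 86 x 25 mm, loose, long side along jig y) that lies flat in the nest on the base, between the jaw and the fixed stop; its centre is 24.5 mm above the table. The jaw pushes it up to the stop.
- bottle_mid (a point): Centre, half-way up, of a paint bottle (34 x 37 x 96 mm, loose) that stands on the table beside the jig's jig +y side. To be left alone.
- jar_mid (a point): Centre, half-way up, of a small lidded jar (34 mm in diameter, 52 mm high, loose) that stands on the table beside the jig's jig +y side. To be left alone.
Things that resemble listed ones, but are neither listed nor needed, are in the scene too. What is shaped like the part that bears pin_mid but green or yellow is not meant.

How it is judged:
On the way, in this order (a step that is already met when the one before it is completed fails the run):
1. the pin has been pushed along the long leg into the corner (x of pin_mid in the frame of jig above -0.021 m and y of pin_mid in the frame of jig below -0.008 m and z of pin_mid in the frame of jig below 0.058 m), for 0.05 s.
2. the pin has been pushed along the short leg to its end (y of pin_mid in the frame of jig above 0.016 m and x of pin_mid in the frame of jig between -0.021 and -0.009 m and z of pin_mid in the frame of jig below 0.058 m), for 0.2 s.
At the end, for the whole second after the job is handed in: The pin stands upright (within 0.1 rad) in the slot, its head resting on the plate, at rest within 6 mm of the end of the short leg; the jaw is closed (over 42 mm of travel) and the sanding block lies flat in the nest between jaw and stop (y of pin_mid in the frame of jig between 0.016 and 0.028 m and x of pin_mid in the frame of jig between -0.021 and -0.009 m and z of pin_mid in the frame of jig between 0.046 and 0.056 m and angle between pin_mid's own z axis and vertical below 0.1 rad and linear speed of each of pin, block below 0.01 m/s and value of joint jaw above 0.042 m and x of block_mid in the frame of jig between 0.095 and 0.118 m and z of block_mid in the frame of jig below 0.03 m); the robot touches nothing.
It fails at once if the pin was lifted (its head more than 10 mm above where it slides) (z of pin_mid in the frame of jig above 0.061 m).
It fails at once if the pin was tipped over (more than 0.5 rad) (angle between pin_mid's own z axis and vertical above 0.5 rad).
It fails at once if the sanding block was lifted out of the nest (z of block_mid in the frame of jig above 0.04 m).
It fails at once if the paint bottle was pushed away or knocked over (25 mm) (distance of bottle_mid from where it was at the start of the episode above 0.025 m).
It fails at once if the jar was pushed away or knocked over (25 mm) (distance of jar_mid from where it was at the start of the episode above 0.025 m).
It also fails if it takes over 64 s, if anything falls off the work surface, if the arm or the gripper's body presses on something with over 40 N, if the wrist force passes 120 N, or if a joint passes its speed limit or range.

## Working session

There is one attempt and no reset: what is moved stays moved. The work goes in short steps, Python scripts to look and compute and a tool call to move; the robot and the scene stay as the last step left them, time stands still between calls to the robot, and variables do not carry over. Pictures are saved under pics/ and viewed, and the job is handed in when it is done.

Besides the shell and the picture viewer there is one more tool, called after "Call:" as name(argument=value, ...) on one line, values as JSON. drive_tool: Moves the arm, as the interface text tells. Shift numbers are shares of 150 mm and turn numbers shares of 60 degrees, none past 1 either way. Its arguments: {"type":"object","properties":{"commands":{"type":"array","items":{"type":"array","items":{"type":"number"}}},"grip_force":{"type":"number"}},"required":["commands"]}

```bash
ls; mkdir -p pics
python3 - <<'E'
from workcell import bot
import cv2
for n in("scene","top"):
    cv2.imwrite(f"pics/{n}0.png",bot.camera(n)); print(n,bot.camera_params(n))
print(bot.observe())
E
```

```text
pics
scene {'intrinsics': array([[455.75642524,   0.        , 315.87752281],
       [  0.        , 455.75642524, 239.83126414],
       [  0.        ,   0.        ,   1.        ]]), 'position': array([ 0.06738845, -0.29834478,  0.53505062]), 'orientation': array([-0.44924119,  0.82585694, -0.30209723,  0.15773375])}
top {'intrinsics': array([[549.80868422,   0.        , 328.54658702],
       [  0.        , 549.80868422, 248.59071254],
       [  0.        ,   0.        ,   1.        ]]), 'position': array([0.39344454, 0.22098772, 0.89875349]), 'orientation': array([ 0.0701822 , -0.69524175,  0.71396121, -0.04441578])}
{'time_s': 0.1, 'joints': array([-0.99579752,  0.50180106, -0.42683364,  1.55138527,  0.22080894,
        1.13831896, -0.21028541]), 'qd': array([ 0.00121456, -0.00273372, -0.0018318 , -0.00245364,  0.00067043,
       -0.00176589,  0.00142088]), 'joint_efforts': array([-1.05932902e-02, -5.70818925e+01, -5.83831877e+00, -2.81746548e+01,
        1.05117779e-02,  5.68634510e-03, -3.06678578e-05]), 'eef_pos': array([0.19922276, 0.61802479, 0.23031937]), 'ee_rot': array([-1.77772747e-04,  1.55220413e-01,  9.87879429e-01, -9.08673197e-04]), 'wrist_force': array([-0.28281313, -0.3090069 ,  0.15008184]), 'ft_torque': array([-0.01606868, -0.0154044 ,  0.01979917]), 'gripper_width': 0.08555272178620321}
```

View pics/scene0.png

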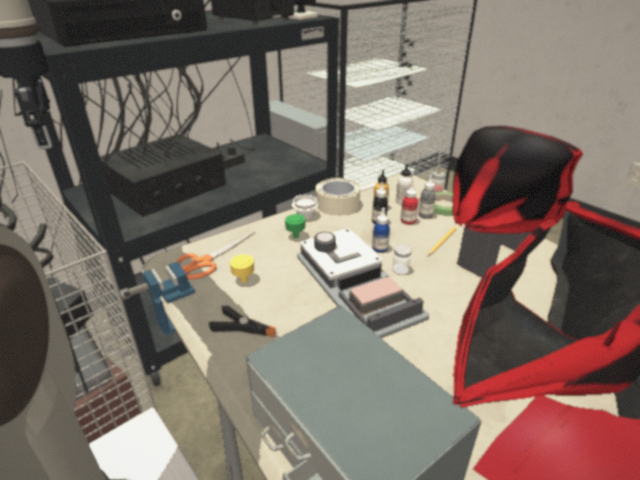

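View pics/top0.png

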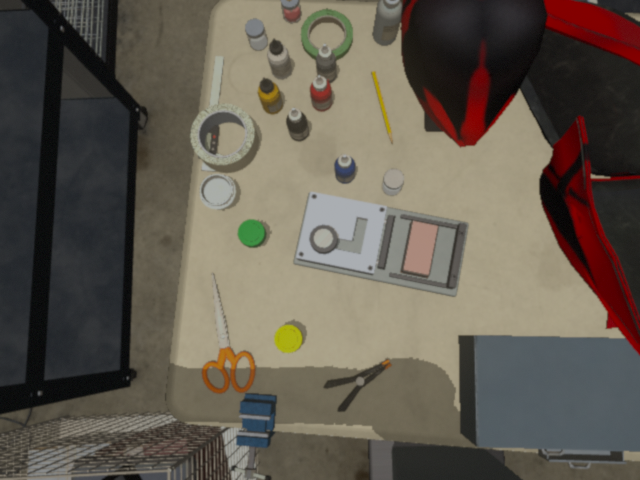

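The top view shows the plate at about px (300-385, 195-272), the pin head at (324,239), the slot's short leg going up at about (360,225), the block at (420,247), the blue bottle at (345,168) and the white jar at (393,181). Next I measure these.

```bash
cat > h.py <<'E'
import numpy as np,cv2
from scipy.spatial.transform import Rotation as R
from workcell import bot
def RM(q): return R.from_quat([q[1],q[2],q[3],q[0]]).as_matrix()
def cast(n,uv,z):
    p=bot.camera_params(n);K=p['intrinsics'];d=RM(p['orientation'])@np.linalg.solve(K,[uv[0],uv[1],1.]);c=p['position']
    return c+d*(z-c[2])/d[2]
def proj(n,X):
    p=bot.camera_params(n);q=p['intrinsics']@(RM(p['orientation']).T@(np.asarray(X)-p['position']));return q[:2]/q[2]
E
python3 - <<'E'
from h import *
im=cv2.imread('pics/top0.png');hsv=cv2.cvtColor(im,cv2.COLOR_BGR2HSV)
print(hsv[[215,250,240,240,280],[320,350,324,455,330]], hsv[239,300:400:5].tolist())
c=im[150:310,280:480];cv2.imwrite('pics/topz.png',cv2.resize(c,None,fx=4,fy=4,interpolation=cv2.INTER_CUBIC)[:600])
c=cv2.imread('pics/scene0.png')[200:340,280:440];cv2.imwrite('pics/scz.png',cv2.resize(c,None,fx=4,fy=4,interpolation=cv2.INTER_CUBIC))
for n,uv,z in [('pin',(324,239),.062),('bot',(345,168),.09),('jar',(393,181),.05),('blk',(420,247),.037)]: print(n,cast('top',uv,z))
E
```

```text
[[107  10 178]
 [ 43  12 143]
 [ 25  19 171]
 [ 19  38  54]
 [ 23  49 168]] [[96, 8, 166], [103, 10, 177], [20, 8, 100], [27, 17, 170], [36, 15, 173], [25, 19, 171], [27, 17, 170], [15, 16, 96], [40, 6, 132], [105, 3, 148], [107, 10, 171], [41, 14, 142], [39, 13, 142], [105, 12, 177], [105, 11, 178], [105, 12, 177], [98, 7, 152], [15, 16, 93], [30, 12, 88], [41, 15, 140]]
pin [0.54612217 0.25666336 0.062     ]
bot [0.6501269  0.22096257 0.09      ]
jar [0.63865566 0.14532691 0.05      ]
blk [0.53322745 0.10625794 0.037     ]
```

View pics/topz.png

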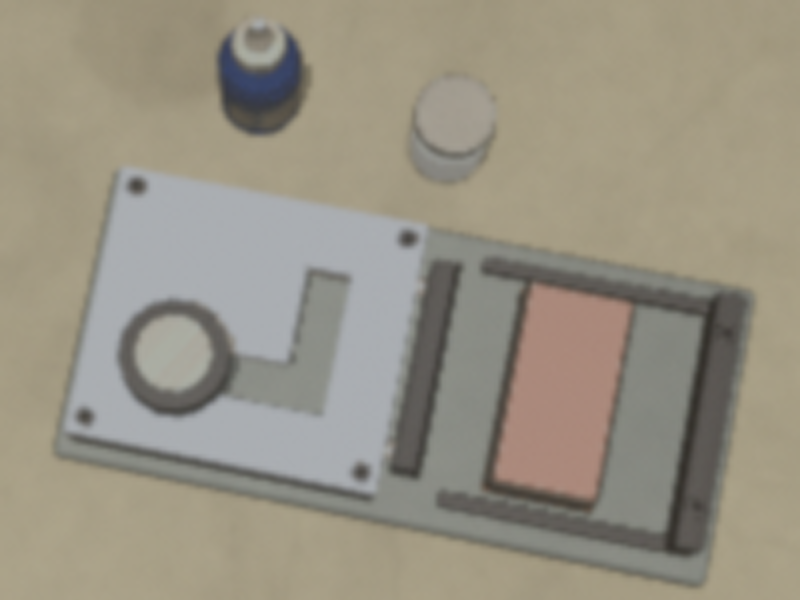

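View pics/scz.png

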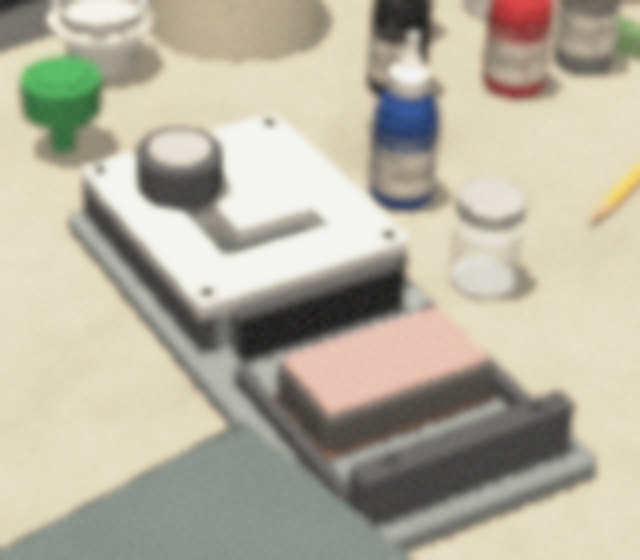

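```bash
cat >> h.py <<'E'
def fit(J,W):
    J=np.array(J,float);W=np.array(W);jm=J.mean(0);wm=W.mean(0)
    U,S,V=np.linalg.svd((J-jm).T@(W-wm));D=np.diag([1,np.linalg.det(V.T@U.T)]);Rm=V.T@D@U.T
    return Rm,wm-Rm@jm
E
python3 - <<'E'
from h import *
px=[(120,170),(427,228),(375,495),(65,433),(323,413),(308,270),(350,277),(290,362)]
J=np.array([(-105,55),(20,55),(20,-55),(-105,-55),(-6,-29),(-24,31),(-6,31),(-24,-11)])/1000.
W=[cast('top',((u+.5)/4-.5+280,(v+.5)/4-.5+150),.04)[:2] for u,v in px]
Rm,t=fit(J,W)
print(Rm,t,np.degrees(np.arctan2(Rm[1,0],Rm[0,0])));print((np.array(W)-(J@Rm.T+t))*1000)
np.savez('jig.npz',R=Rm,t=t)
# scene cross-check
# plate corners in scene: (83,170)... crop scz at 4x offset 280,200
for (u,v),j in zip([(272,118),(405,240),(208,318),(85,175)],J[:4]):
    w=cast('scene',((u+.5)/4-.5+280,(v+.5)/4-.5+200),.04)[:2];print('sc',Rm.T@(w-t)*1000,j*1000)
for n,u,v,z in [('pin',172,353,.062),('pinrim',176,357,.062),('bot cap',260,35,.096),('jar lid',454,117,.052),('blk',565,393,.037)]:
    w=cast('top',((u+.5)/4-.5+280,(v+.5)/4-.5+150),z)[:2];print(n,w,Rm.T@(w-t)*1000)
c,s=Rm[:,0],Rm[:,1]
for n,p in dict(start=(-.079,-.02),corner=(-.015,-.02),end=(-.015,.022)).items(): print(n,Rm@np.array(p)+t)
T=RM(bot.observe()['ee_rot']);print(T)
E
```

```text
[[-0.22325971  0.974759  ]
 [-0.974759   -0.22325971]] [0.55080223 0.18841469] -102.90056410964813
[[-0.20404039  0.61850628]
 [-0.31664978  0.11700337]
 [ 0.32483284  0.18177068]
 [ 0.50372689 -0.2193678 ]
 [ 2.26944299 -0.0871338 ]
 [-2.37007307 -0.15620154]
 [-1.7367346   0.77752692]
 [ 1.52949513 -1.23210413]]
sc [-101.44989554   52.35361985] [-105.   55.]
sc [20.41907739 52.59199837] [20. 55.]
sc [ 29.24484881 -56.40503875] [ 20. -55.]
sc [-98.54207294 -55.51142618] [-105.  -55.]
pin [0.54795706 0.2587551 ] [-67.92973707 -18.47753227]
pinrim [0.54633644 0.25723995] [-66.09100987 -19.71896963]
bot cap [0.66341785 0.22110293] [-57.00568511 102.47512714]
jar lid [0.64155526 0.14516033] [21.90108053 98.11928954]
blk [0.53178712 0.10495469] [85.59869128  0.0981031 ]
start [0.54894457 0.26988584]
corner [0.53465594 0.20750127]
end [0.57559582 0.19812436]
[[-9.51813183e-01  3.06677784e-01 -6.33325337e-04]
 [ 3.06678430e-01  9.51811595e-01 -1.74013120e-03]
 [ 6.91468201e-05 -1.85050704e-03 -9.99998285e-01]]
```

Run:
```python
from h import *
for X in [(.199,.619,.231),(.199,.619,.32),(.4,.6,.23),(.3,.5,.23),(.558,.308,.15),(.558,.308,.25),(.35,.35,.23),(.25,.45,.23)]: print(X,proj('top',X).round(),proj('scene',X).round())
for uv in [(130,378),(137,110),(175,300),(460,400)]: print(uv,[cast('top',uv,z).round(3)[:2] for z in (0,.2,.4)])
```

```text
(0.199, 0.619, 0.231) [ 13. 516.] [ 50. 145.]
(0.199, 0.619, 0.32) [-40. 544.] [33. 96.]
(0.4, 0.6, 0.23) [ 40. 340.] [160. 124.]
(0.3, 0.5, 0.23) [118. 424.] [130. 151.]
(0.558, 0.308, 0.15) [284. 221.] [312. 185.]
(0.558, 0.308, 0.25) [274. 203.] [311. 134.]
(0.35, 0.35, 0.23) [243. 378.] [195. 169.]
(0.25, 0.45, 0.23) [158. 467.] [111. 167.]
(130, 378) [array([0.338, 0.578]), array([0.351, 0.499]), array([0.363, 0.419])]
(137, 110) [array([0.797, 0.582]), array([0.707, 0.502]), array([0.618, 0.422])]
(175, 300) [array([0.463, 0.508]), array([0.447, 0.444]), array([0.432, 0.38 ])]
(460, 400) [array([0.294, 0.051]), array([0.316, 0.089]), array([0.338, 0.127])]
```

Run:
```python
from h import *
for z in (-.2,0,.1,.2,.3,.4,.5):
    w=cast('top',(132,380),z);w2=cast('top',(140,108),z);print(z,w.round(3),proj('scene',w).round(),w2.round(3),proj('scene',w2).round())
T=RM(bot.observe()['ee_rot']);p=bot.observe()['eef_pos']
for g in [(.26,.42,.23),(.42,.32,.23),(.5577,.3079,.2)]:
    print(T.T@(np.array(g)-p)/.15)
```

```text
-0.2 [ 0.322  0.654 -0.2  ] [155. 291.] [ 0.891  0.656 -0.2  ] [325. 217.]
0 [0.335 0.575 0.   ] [157. 236.] [0.801 0.577 0.   ] [319. 175.]
0.1 [0.342 0.536 0.1  ] [158. 201.] [0.755 0.537 0.1  ] [315. 149.]
0.2 [0.348 0.496 0.2  ] [160. 160.] [0.71  0.498 0.2  ] [310. 118.]
0.3 [0.355 0.457 0.3  ] [161. 111.] [0.665 0.458 0.3  ] [304.  79.]
0.4 [0.361 0.417 0.4  ] [164.  50.] [0.619 0.419 0.4  ] [297.  31.]
0.5 [0.368 0.378 0.5  ] [166. -25.] [0.574 0.379 0.5  ] [288. -31.]
[-0.79052356 -1.1322845   0.00416979]
[-2.01024325 -1.43970259  0.00465433]
[-2.9087603  -1.23458175  0.20421296]
```

Call:
drive_tool(commands=[[0,-0.4,0,0,0,0,-1],[-0.2,-0.8,0,0,0,-0.083,-1],[-0.5,-1,0,0,0,-0.083,-1],[-0.8,-1,0,0,0,-0.083,-1],[-1,-1,0,0,0,-0.083,-1]])

```text
time_s: 0.72
eef_pos: [0.2983, 0.428, 0.2313]
ee_rot: [0.0, 0.113, 0.994, -0.0]
wrist_force: [-0.5, 0.6, 0.6]
gripper_width: 0.0003
```

```bash
cat >> h.py <<'E'
J=np.load('jig.npz') if __import__('os').path.exists('jig.npz') else None
def j2w(p): return np.append(J['R']@np.array(p[:2])/1000+J['t'],p[2]/1000)
def w2j(w): return np.append(J['R'].T@(np.array(w)[:2]-J['t'])*1000,w[2]*1000)
def rel(p):
    o=bot.observe();T=RM(o['ee_rot']);return (T.T@(j2w(p)-o['eef_pos'])/.15).round(3)
def st():
    o=bot.observe();print(o['time_s'],'jig',w2j(o['eef_pos']).round(1),'F',o['wrist_force'].round(1),RM(o['ee_rot'])[:,:2].round(3).tolist())
E
python3 -c "
from h import *
st();print(rel((-118,-20,200)))"
```

```text
0.725 jig [-177.2 -299.7  231.3] F [-0.5  0.6  0.6] [[-0.974, 0.225], [0.225, 0.974], [-0.001, -0.0]]
[-1.865 -0.39   0.21 ]
```

Call:
drive_tool(commands=[[-0.35,-0.1,0,0,0,0,-1],[-0.7,-0.2,0,0,0,0,-1],[-1,-0.39,0,0,0,0,-1],[-1,-0.39,0,0,0,0,-1]])

```text
time_s: 1.23
eef_pos: [0.4332, 0.3344, 0.2305]
ee_rot: [0.0, 0.117, 0.993, -0.001]
wrist_force: [-1.4, 1.3, 0.6]
gripper_width: 0.0001
```

Call:
drive_tool(commands=[[-0.35,0,0.2,0,0,0,-1],[-0.7,0,0.4,0,0,0,-1],[-0.87,0,0.65,0,0,0,-1],[-0.87,0,0.65,0,0,0,-1],[-0.87,0,0.65,0,0,0,-1]])

```text
time_s: 1.85
eef_pos: [0.5551, 0.312, 0.1342]
ee_rot: [-0.001, 0.111, 0.994, 0.0]
wrist_force: [-0.3, -0.2, 1.1]
gripper_width: 0.0002
```

```bash
python3 -c "
from h import *
st();print(rel((-118,-20,48)))
for n in('top','scene'):
    im=bot.camera(n);c=im[150:310,250:450] if n=='top' else im[160:300,260:440];cv2.imwrite(f'pics/{n}1.png',cv2.resize(c,None,fx=4,fy=4,interpolation=cv2.INTER_CUBIC)[:600])
"
```

```text
1.85 jig [-121.4  -23.4  134.2] F [-0.3 -0.2  1.1] [[-0.975, 0.221], [0.221, 0.975], [0.001, 0.001]]
[-0.023 -0.023  0.575]
```

View pics/top1.png

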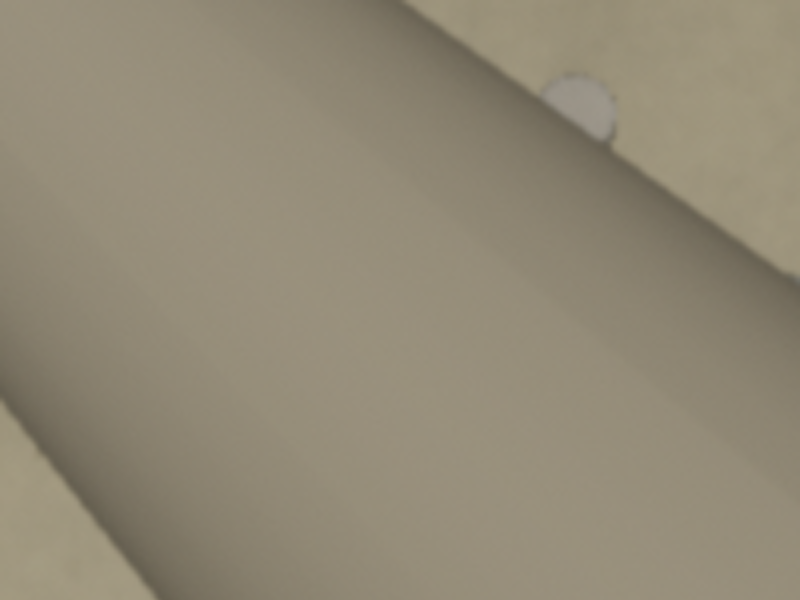

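View pics/scene1.png

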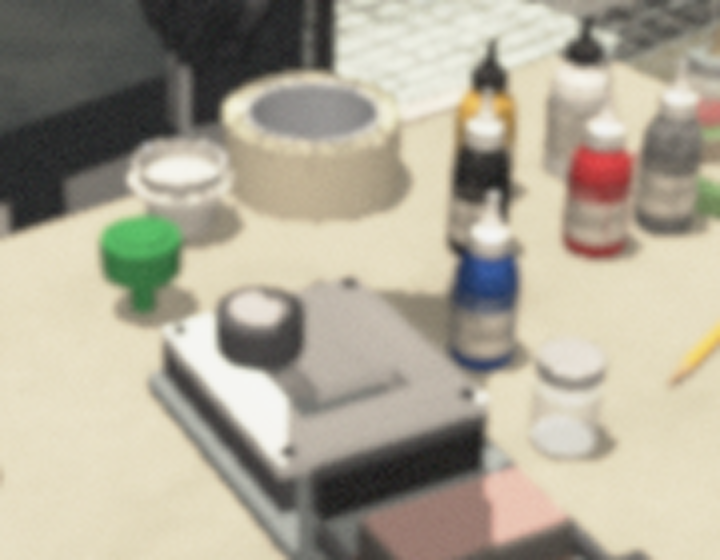

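Call:
drive_tool(commands=[[0,0,0,0,0,0,-1],[0,0,0,0,0,0,-1],[0,0,0,0,0,0,-1]])

```text
time_s: 2.33
eef_pos: [0.5566, 0.3105, 0.1344]
ee_rot: [0.0, 0.112, 0.994, 0.0]
wrist_force: [-0.1, -0.6, 0.0]
gripper_width: -0.0001
```

```bash
python3 -c "
from h import *
st();print(rel((-118,-20,46)))"
```

```text
2.325 jig [-120.3  -21.6  134.4] F [-0.1 -0.6  0. ] [[-0.975, 0.223], [0.223, 0.975], [-0.001, 0.0]]
[-0.011 -0.016  0.589]
```

Call:
drive_tool(commands=[[-0.01,0,0.3,0,0,0,-1],[-0.01,0,0.5,0,0,0,-1],[-0.01,0,0.58,0,0,0,-1],[-0.01,0,0.58,0,0,0,-1],[-0.01,0,0.58,0,0,0,-1]])

```text
time_s: 2.95
eef_pos: [0.559, 0.3107, 0.0482]
ee_rot: [0.001, 0.112, 0.994, 0.001]
wrist_force: [1.0, 0.1, 1.0]
gripper_width: -0.0005
```

```bash
python3 -c "
from h import *
st()
im=bot.camera('scene');c=im[160:300,260:440];cv2.imwrite('pics/s2.png',cv2.resize(c,None,fx=4,fy=4,interpolation=cv2.INTER_CUBIC)[:600])
"
```

```text
2.95 jig [-121.   -19.3   48.2] F [1.  0.1 1. ] [[-0.975, 0.223], [0.223, 0.975], [-0.002, 0.002]]
```

View pics/s2.png

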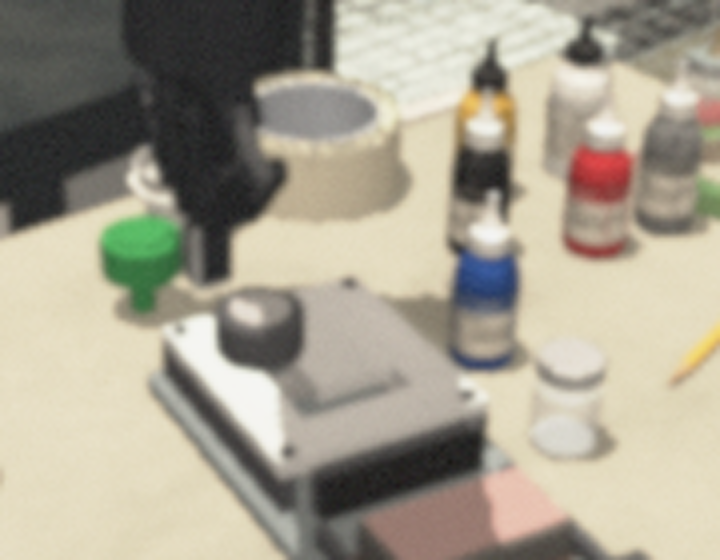

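Call:
drive_tool(commands=[[0,-0.03,0.01,0,0,0,-1],[0,-0.06,0.01,0,0,0,-1],[0,-0.09,0.01,0,0,0,-1],[0,-0.12,0.01,0,0,0,-1],[0,-0.12,0.01,0,0,0,-1]])

```text
time_s: 3.62
eef_pos: [0.554, 0.2921, 0.0454]
ee_rot: [-0.0, 0.112, 0.994, -0.0]
wrist_force: [0.8, 0.3, -0.1]
gripper_width: -0.0001
```

```bash
python3 -c "
from h import *
st()
im=bot.camera('scene');c=im[160:300,260:440];cv2.imwrite('pics/s3.png',cv2.resize(c,None,fx=4,fy=4,interpolation=cv2.INTER_CUBIC)[:600])
"
```

```text
3.625 jig [-101.7  -20.    45.4] F [ 0.8  0.3 -0.1] [[-0.975, 0.223], [0.223, 0.975], [0.0, -0.0]]
```

View pics/s3.png

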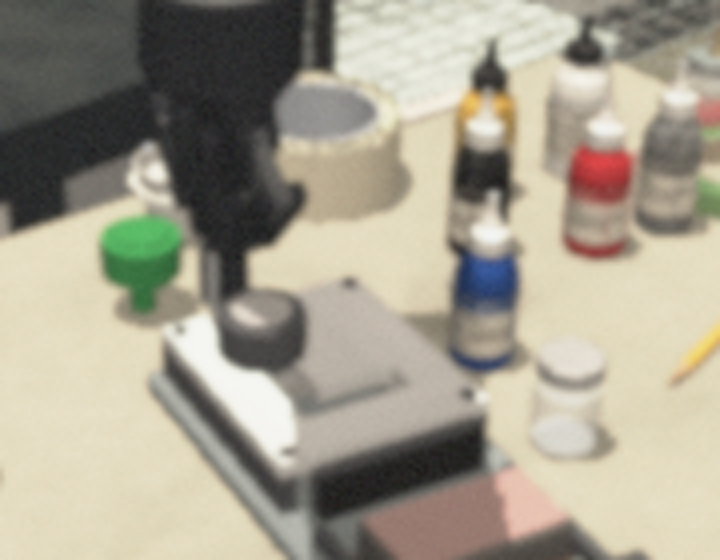

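Call:
drive_tool(commands=[[0,-0.02,0,0,0,0,-1],[0,-0.04,0,0,0,0,-1],[0,-0.06,0,0,0,0,-1],[0,-0.08,0,0,0,0,-1],[0,-0.1,0,0,0,0,-1]])

```text
time_s: 4.3
eef_pos: [0.5506, 0.2776, 0.0453]
ee_rot: [0.0, 0.112, 0.994, 0.0]
wrist_force: [0.3, 2.4, 1.1]
gripper_width: -0.0001
```

```bash
cat > snap.py <<'E'
from h import *
import sys
st()
im=bot.camera('scene');c=im[160:300,260:440];cv2.imwrite(f'pics/{sys.argv[1]}.png',cv2.resize(c,None,fx=4,fy=4,interpolation=cv2.INTER_CUBIC)[:600])
E
python3 snap.py s4
```

```text
4.3 jig [-86.9 -20.1  45.3] F [0.3 2.4 1.1] [[-0.975, 0.223], [0.223, 0.975], [-0.0, 0.0]]
```

View pics/s4.png

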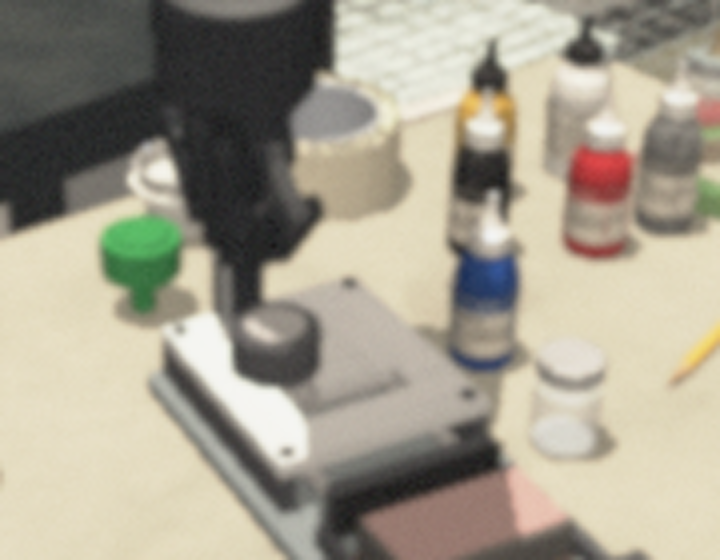

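The pin has moved and stands upright, with its head at crop (277,342). The jaw is emerging and the force is about 2.4 N. I carry on pushing.

Call:
drive_tool(commands=[[0,-0.025,0,0,0,0,-1],[0,-0.05,0,0,0,0,-1],[0,-0.075,0,0,0,0,-1],[0,-0.1,0,0,0,0,-1],[0,-0.125,0,0,0,0,-1]])

```text
time_s: 4.97
eef_pos: [0.5465, 0.2597, 0.0455]
ee_rot: [0.0, 0.112, 0.994, 0.0]
wrist_force: [1.2, 3.5, 1.4]
gripper_width: -0.0001
```

```bash
python3 snap.py s5
```

```text
4.975 jig [-68.5 -20.1  45.5] F [1.2 3.5 1.4] [[-0.975, 0.223], [0.223, 0.975], [-0.0, 0.001]]
```

View pics/s5.png

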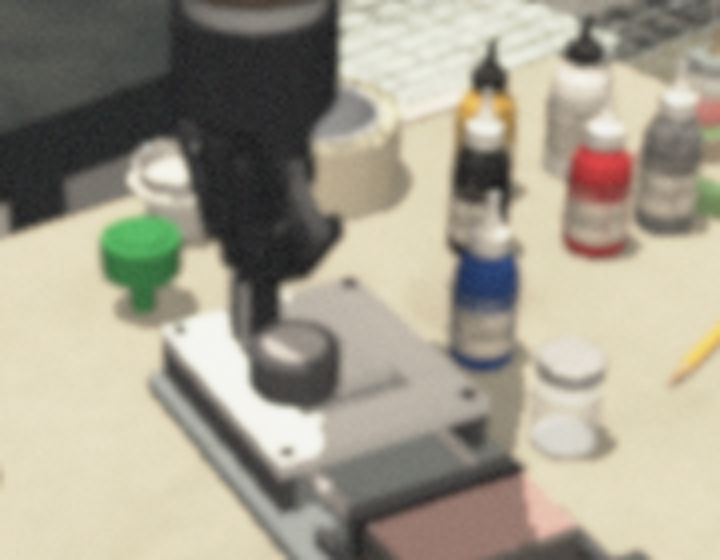

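```bash
python3 -c "
from h import *
for x in (-67,-52,-34,-30,-15): print(x,((proj('scene',j2w((x,-20,51)))-[260,160])*4).round())"
```

```text
-67 [257. 327.]
-52 [272. 343.]
-34 [290. 362.]
-30 [294. 366.]
-15 [310. 382.]
```

Call:
drive_tool(commands=[[0,-0.02,0,0,0,0,-1],[0,-0.04,0,0,0,0,-1],[0,-0.06,0,0,0,0,-1],[0,-0.08,0,0,0,0,-1],[0,-0.08,0,0,0,0,-1]])

```text
time_s: 5.65
eef_pos: [0.5437, 0.247, 0.0452]
ee_rot: [-0.0, 0.112, 0.994, -0.0]
wrist_force: [0.6, 2.3, 1.4]
gripper_width: 0.0003
```

```bash
python3 snap.py s6
```

```text
5.65 jig [-55.5 -20.   45.2] F [0.6 2.3 1.4] [[-0.975, 0.224], [0.224, 0.975], [0.0, -0.001]]
```

View pics/s6.png

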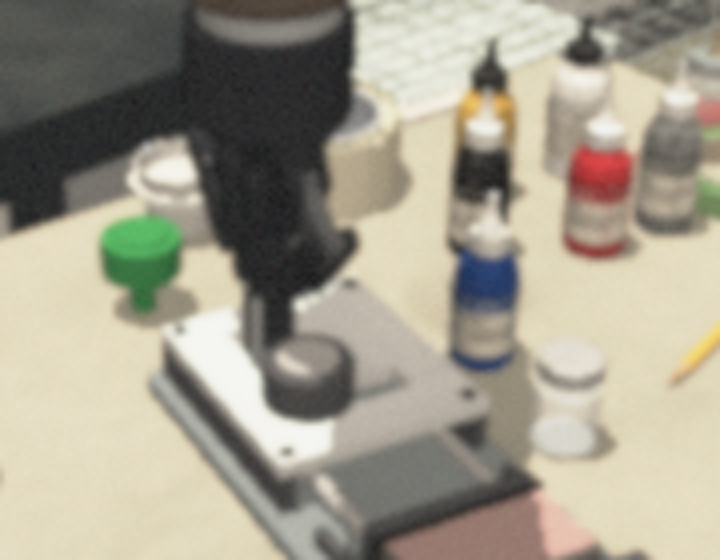

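Call:
drive_tool(commands=[[0,-0.01,0,0,0,0,-1],[0,-0.02,0,0,0,0,-1],[0,-0.025,0,0,0,0,-1],[0,-0.025,0,0,0,0,-1]])

```text
time_s: 6.2
eef_pos: [0.5429, 0.244, 0.0452]
ee_rot: [-0.0, 0.112, 0.994, -0.0]
wrist_force: [1.2, 2.1, 1.2]
gripper_width: 0.0001
```

Call:
drive_tool(commands=[[0,-0.005,0,0,0,0,-1],[0,-0.01,0,0,0,0,-1],[0,-0.01,0,0,0,0,-1]])

```text
time_s: 6.58
eef_pos: [0.5425, 0.2426, 0.0452]
ee_rot: [-0.0, 0.112, 0.994, -0.0]
wrist_force: [0.1, 1.9, 0.7]
gripper_width: -0.0003
```

```bash
python3 snap.py s7
```

```text
6.575 jig [-51.  -20.2  45.2] F [0.1 1.9 0.7] [[-0.975, 0.223], [0.223, 0.975], [0.0, -0.0]]
```

View pics/s7.png

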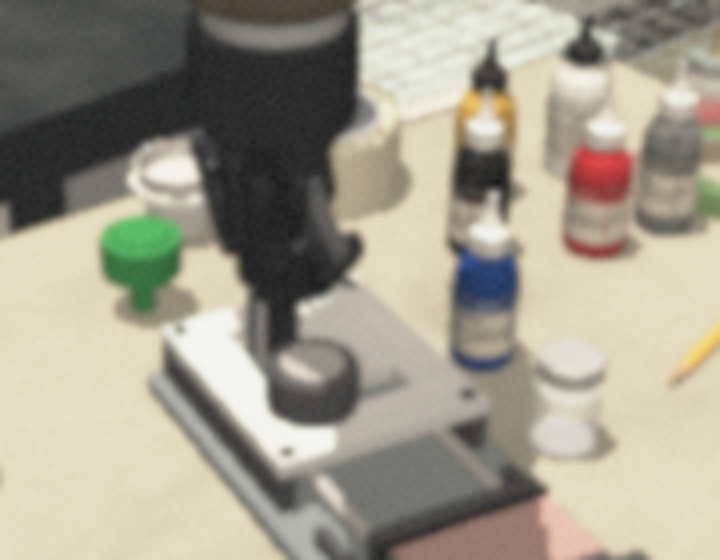

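Call:
drive_tool(commands=[[0,-0.005,0,0,0,0,-1],[0,-0.01,0,0,0,0,-1],[0,-0.01,0,0,0,0,-1]])

```text
time_s: 7.0
eef_pos: [0.5421, 0.2411, 0.0453]
ee_rot: [-0.0, 0.112, 0.994, -0.0]
wrist_force: [-0.0, 2.5, 1.6]
gripper_width: -0.0003
```

Call:
drive_tool(commands=[[0,-0.005,0,0,0,0,-1],[0,-0.01,0,0,0,0,-1],[0,-0.01,0,0,0,0,-1]])

```text
time_s: 7.38
eef_pos: [0.5419, 0.24, 0.0454]
ee_rot: [0.0, 0.112, 0.994, 0.0]
wrist_force: [0.7, 3.6, 0.7]
gripper_width: -0.0001
```

Call:
drive_tool(commands=[[0,-0.005,0,0,0,0,-1],[0,-0.01,0,0,0,0,-1],[0,-0.01,0,0,0,0,-1]])

```text
time_s: 7.75
eef_pos: [0.5419, 0.2397, 0.0457]
ee_rot: [0.0, 0.112, 0.994, 0.001]
wrist_force: [0.9, 5.7, 1.2]
gripper_width: -0.0003
```

```bash
python3 snap.py s8
```

```text
7.75 jig [-48.  -20.1  45.7] F [0.9 5.7 1.2] [[-0.975, 0.222], [0.222, 0.975], [-0.001, 0.002]]
```

View pics/s8.png

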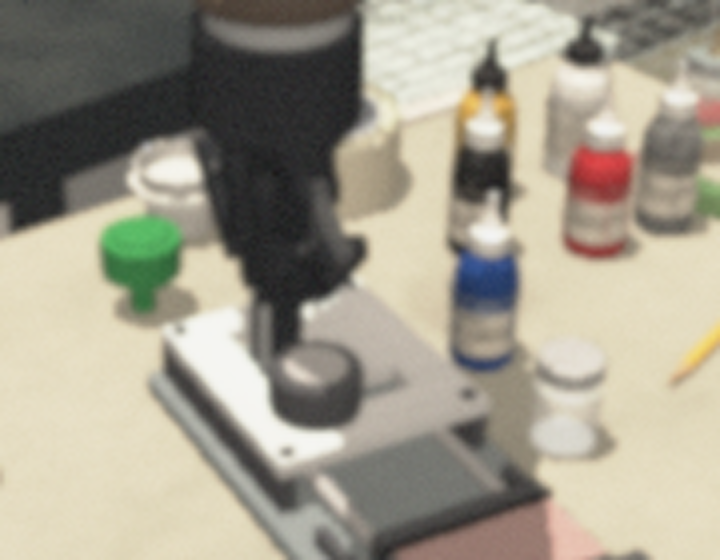

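Call:
drive_tool(commands=[[0,0.02,0,0,0,0,-1],[0,0.06,0,0,0,0,-1],[0,0.12,0,0,0,0,-1],[0,0.17,0,0,0,0,-1],[0,0.17,0,0,0,0,-1]])

```text
time_s: 8.43
eef_pos: [0.5472, 0.2643, 0.0453]
ee_rot: [-0.0, 0.112, 0.994, 0.0]
wrist_force: [-0.2, 0.4, 0.9]
gripper_width: -0.0001
```

Call:
drive_tool(commands=[[0.12,0,-0.05,0,0,0,-1],[0.24,0,-0.1,0,0,0,-1],[0.36,0,-0.1,0,0,0,-1],[0.36,0,-0.1,0,0,0,-1]])

```text
time_s: 8.93
eef_pos: [0.4923, 0.2761, 0.0606]
ee_rot: [-0.0, 0.111, 0.994, -0.0]
wrist_force: [0.2, -0.4, -0.5]
gripper_width: 0.0003
```

```bash
python3 snap.py s9; python3 -c "
from h import *
print(rel((-15,-75,60)))"
```

```text
8.925 jig [-72.4 -76.6  60.6] F [ 0.2 -0.4 -0.5] [[-0.975, 0.22], [0.22, 0.975], [0.001, -0.0]]
[ 0.    -0.382  0.004]
```

View pics/s9.png

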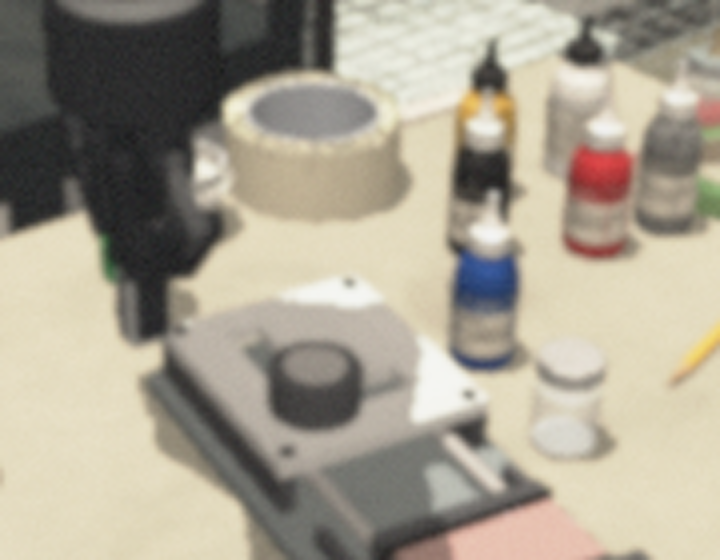

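Call:
drive_tool(commands=[[0,-0.12,0,0,0,0,-1],[0,-0.24,0.04,0,0,0,-1],[0,-0.38,0.1,0,0,0,-1],[0,-0.38,0.1,0,0,0,-1],[0,-0.38,0.1,0,0,0,-1]])

```text
time_s: 9.6
eef_pos: [0.4822, 0.2198, 0.0453]
ee_rot: [0.0, 0.112, 0.994, 0.0]
wrist_force: [0.6, 0.7, 0.2]
gripper_width: -0.0003
```

```bash
python3 snap.py s10; python3 -c "
from h import *
print(rel((-15,-60,45)))"
```

```text
9.6 jig [-15.3 -73.9  45.3] F [0.6 0.7 0.2] [[-0.975, 0.224], [0.224, 0.975], [0.0, 0.001]]
[-0.093 -0.006  0.003]
```

View pics/s10.png

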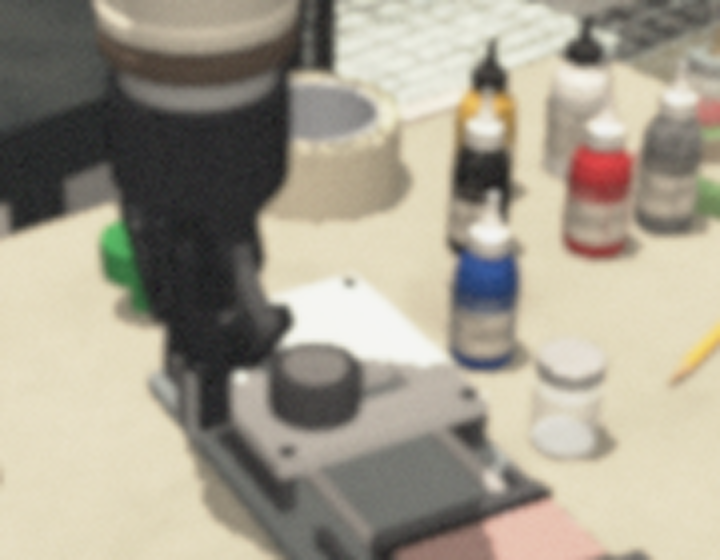

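The finger is in front of the plate edge at crop (205,400), lined up with the pin at (316,382). Now I push along jig +y.

Call:
drive_tool(commands=[[-0.03,0,0,0,0,0,-1],[-0.06,0,0,0,0,0,-1],[-0.09,0,0,0,0,0,-1],[-0.12,0,0,0,0,0,-1],[-0.14,0,0,0,0,0,-1]])

```text
time_s: 10.28
eef_pos: [0.5028, 0.2149, 0.0453]
ee_rot: [0.0, 0.112, 0.994, 0.0]
wrist_force: [0.5, -0.4, 1.0]
gripper_width: -0.0002
```

Call:
drive_tool(commands=[[-0.02,0,0,0,0,0,-1],[-0.04,0,0,0,0,0,-1],[-0.06,0,0,0,0,0,-1],[-0.08,0,0,0,0,0,-1],[-0.08,0,0,0,0,0,-1]])

```text
time_s: 10.9
eef_pos: [0.5144, 0.2125, 0.0452]
ee_rot: [0.0, 0.112, 0.994, 0.0]
wrist_force: [-1.7, 2.8, 0.3]
gripper_width: 0.0001
```

```bash
python3 snap.py s11
```

```text
10.9 jig [-15.3 -40.8  45.2] F [-1.7  2.8  0.3] [[-0.975, 0.223], [0.223, 0.975], [-0.0, 0.0]]
```

View pics/s11.png

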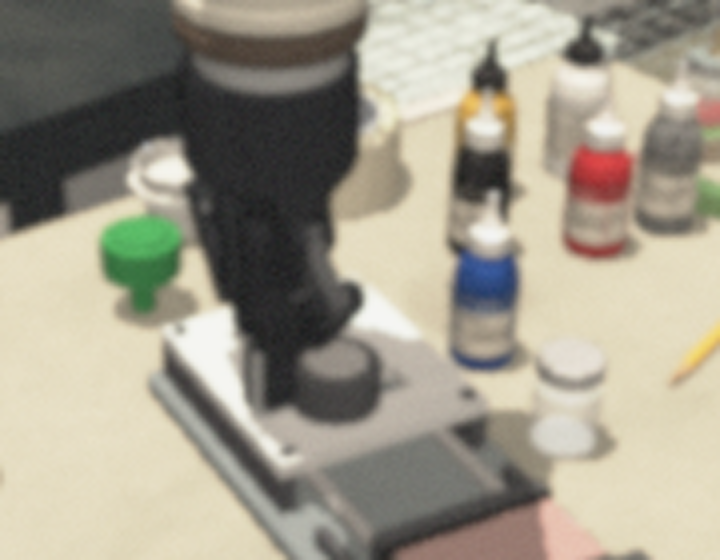

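Call:
drive_tool(commands=[[-0.02,0,0,0,0,0,-1],[-0.045,-0.01,0,0,0,0,-1],[-0.07,-0.015,0,0,0,0,-1],[-0.095,-0.015,0,0,0,0,-1],[-0.12,-0.015,0,0,0,0,-1]])

```text
time_s: 11.58
eef_pos: [0.5316, 0.2054, 0.0452]
ee_rot: [0.0, 0.112, 0.994, -0.0]
wrist_force: [-2.3, 0.7, 1.7]
gripper_width: 0.0002
```

```bash
python3 snap.py s12
```

```text
11.575 jig [-12.3 -22.5  45.2] F [-2.3  0.7  1.7] [[-0.975, 0.223], [0.223, 0.975], [-0.0, -0.001]]
```

View pics/s12.png

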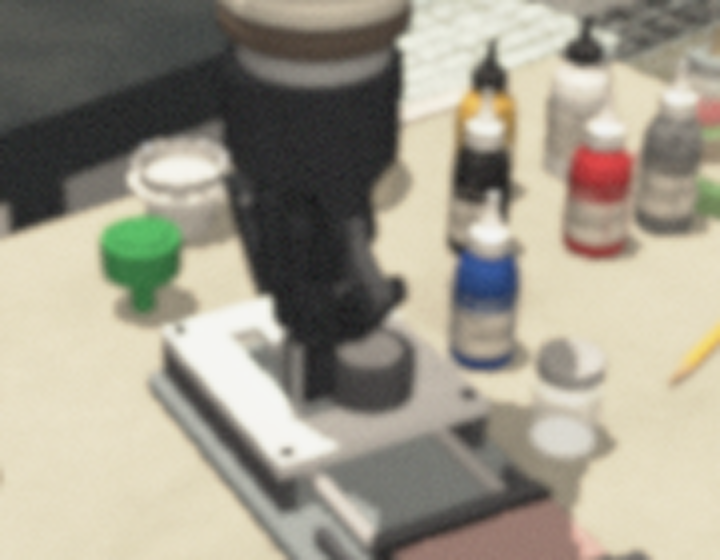

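Call:
drive_tool(commands=[[-0.015,0,0,0,0,0,-1],[-0.03,0,0,0,0,0,-1],[-0.045,0,0,0,0,0,-1],[-0.045,0,0,0,0,0,-1]])

```text
time_s: 12.12
eef_pos: [0.5384, 0.2043, 0.0454]
ee_rot: [0.0, 0.112, 0.994, 0.0]
wrist_force: [0.6, 0.2, 0.1]
gripper_width: 0.0001
```

Call:
drive_tool(commands=[[-0.005,0,0,0,0,0,-1],[-0.01,0,0,0,0,0,-1],[-0.01,0,0,0,0,0,-1]])

```text
time_s: 12.5
eef_pos: [0.5387, 0.2043, 0.0453]
ee_rot: [-0.0, 0.112, 0.994, -0.0]
wrist_force: [-3.7, 0.4, 1.9]
gripper_width: 0.0001
```

Call:
drive_tool(commands=[[-0.005,0,0,0,0,0,-1],[-0.01,0,0,0,0,0,-1],[-0.01,0,0,0,0,0,-1]])

```text
time_s: 12.88
eef_pos: [0.541, 0.2041, 0.0453]
ee_rot: [0.0, 0.112, 0.994, 0.0]
wrist_force: [-2.3, 0.3, -0.0]
gripper_width: -0.0
```

```bash
python3 snap.py s13
```

```text
12.875 jig [-13.1 -13.   45.3] F [-2.3  0.3 -0. ] [[-0.975, 0.223], [0.223, 0.975], [-0.0, 0.0]]
```

View pics/s13.png

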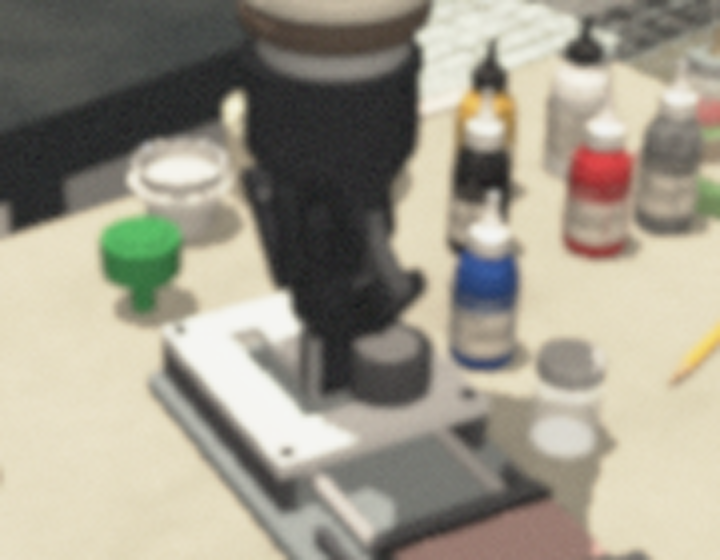

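Call:
drive_tool(commands=[[-0.005,0,0,0,0,0,-1],[-0.01,0,0,0,0,0,-1],[-0.01,0,0,0,0,0,-1]])

```text
time_s: 13.3
eef_pos: [0.5422, 0.2037, 0.0453]
ee_rot: [0.0, 0.112, 0.994, 0.0]
wrist_force: [-1.6, 0.7, 1.3]
gripper_width: -0.0001
```

Call:
drive_tool(commands=[[-0.005,0,0,0,0,0,-1],[-0.01,0,0,0,0,0,-1],[-0.01,0,0,0,0,0,-1]])

```text
time_s: 13.68
eef_pos: [0.5437, 0.2032, 0.0453]
ee_rot: [0.0, 0.112, 0.994, 0.0]
wrist_force: [-3.2, 1.0, 1.2]
gripper_width: 0.0003
```

```bash
python3 snap.py s14;python3 -c "
from h import *
for y in (16,19,22): print(y,((proj('scene',j2w((-15,y,51)))-[260,160])*4).round())"
```

```text
13.675 jig [-12.8 -10.2  45.3] F [-3.2  1.   1.2] [[-0.975, 0.223], [0.223, 0.975], [-0.0, 0.0]]
16 [377. 362.]
19 [383. 360.]
22 [388. 358.]
```

View pics/s14.png

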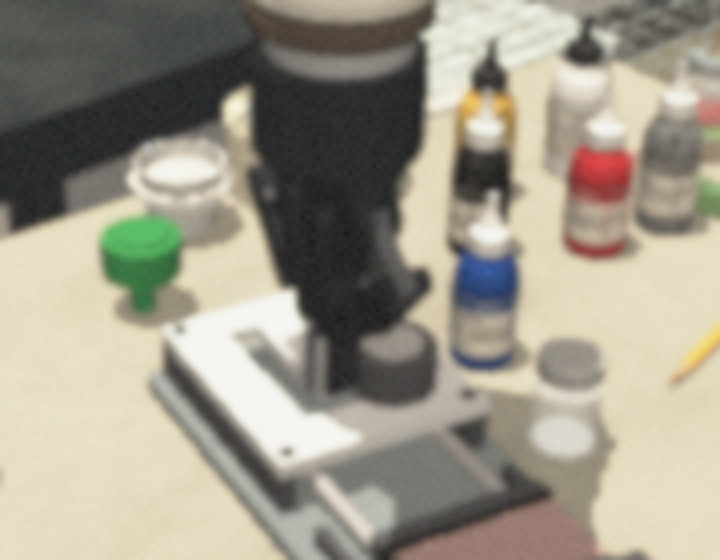

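Call:
drive_tool(commands=[[-0.005,0,0,0,0,0,-1],[-0.01,0,0,0,0,0,-1],[-0.01,0,0,0,0,0,-1]])

```text
time_s: 14.1
eef_pos: [0.5445, 0.203, 0.0453]
ee_rot: [-0.001, 0.112, 0.994, -0.0]
wrist_force: [-5.3, 0.9, 4.4]
gripper_width: -0.0002
```

Call:
drive_tool(commands=[[-0.005,0,0,0,0,0,-1],[-0.01,0,0,0,0,0,-1],[-0.01,0,0,0,0,0,-1]])

```text
time_s: 14.48
eef_pos: [0.5445, 0.2031, 0.0452]
ee_rot: [-0.002, 0.112, 0.994, -0.0]
wrist_force: [-8.5, 1.3, 7.2]
gripper_width: -0.0
```

The tool has stalled with the force rising, so the pin is at the end of the slot. I back off gently and leave.

Call:
drive_tool(commands=[[0.01,0,0,0,0,0,-1],[0.02,0,0,0,0,0,-1],[0.05,0,0,0,0,0,-1],[0.12,0,0,0,0,0,-1],[0.2,0,0,0,0,0,-1]])

```text
time_s: 15.1
eef_pos: [0.5166, 0.2093, 0.0453]
ee_rot: [0.0, 0.112, 0.994, 0.0]
wrist_force: [-0.4, -0.1, -0.6]
gripper_width: -0.0002
```

Call:
drive_tool(commands=[[0.3,0,-0.1,0,0,0,-1],[0.6,0.1,-0.4,0,0,0,-1],[0.9,0.2,-0.7,0,0,0,-1],[1,0.3,-0.9,0,0,0,-1],[1,0.3,-0.9,0,0,0,-1]])

```text
time_s: 15.72
eef_pos: [0.3806, 0.29, 0.1833]
ee_rot: [0.002, 0.11, 0.994, 0.002]
wrist_force: [1.1, 0.1, -0.5]
gripper_width: 0.0001
```

Call:
drive_tool(commands=[[0.3,0.3,0,0,0,0,-1],[0.5,0.6,0,0,0,0,-1],[0.5,0.8,0,0,0,0,-1],[0.5,0.8,0,0,0,0,-1]])

```text
time_s: 16.23
eef_pos: [0.3341, 0.4217, 0.1791]
ee_rot: [-0.001, 0.111, 0.994, -0.0]
wrist_force: [0.2, -0.3, 0.4]
gripper_width: -0.0001
```

```bash
python3 snap.py s15;python3 -c "
from h import *
im=bot.camera('top');cv2.imwrite('pics/t15f.png',im);c=im[150:310,280:480];cv2.imwrite('pics/t15.png',cv2.resize(c,None,fx=4,fy=4,interpolation=cv2.INTER_CUBIC)[:600])"
```

```text
16.225 jig [-179.  -263.3  179.1] F [ 0.2 -0.3  0.4] [[-0.975, 0.221], [0.221, 0.975], [0.001, -0.0]]
```

View pics/s15.png

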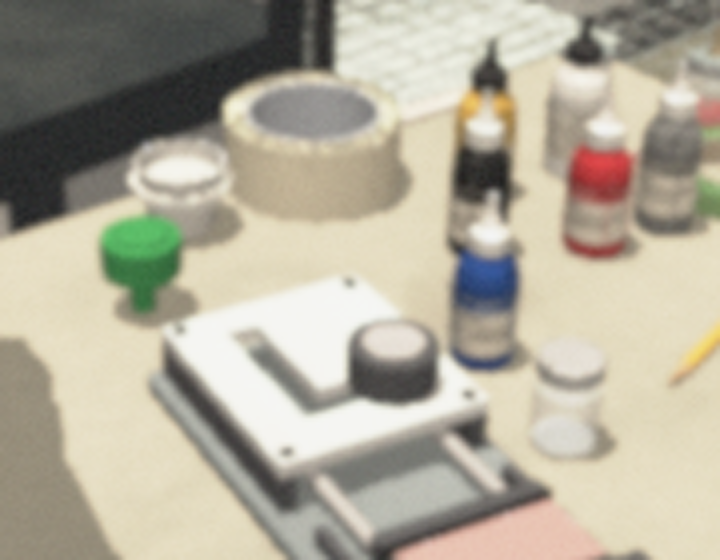

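View pics/t15.png

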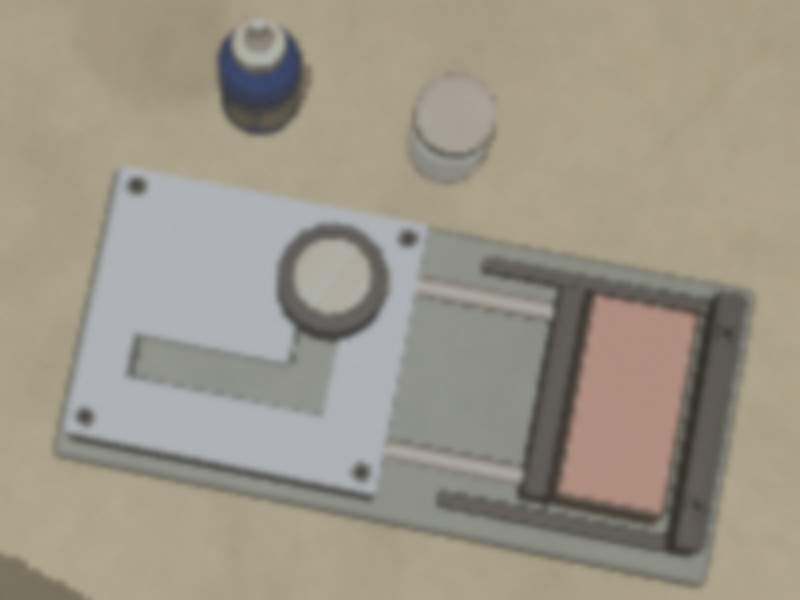

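```bash
python3 -c "
from h import *
for n,u,v,z in [('pin',333,281,.051),('pin top',332,278,.062),('blk',632,404,.037),('jawface',580,400,.036)]:
    print(n,w2j(cast('top',((u+.5)/4-.5+280,(v+.5)/4-.5+150),z)).round(1))"
```

```text
pin [-12.5  23.8  51. ]
pin top [-12.9  22.5  62. ]
blk [112.1   0.9  37. ]
jawface [92.  -1.3 36. ]
```

```bash
python3 -c "
from workcell import bot
print(bot.hand_in())"
```

```text
the job is handed in; nothing more can be done
None
```

I pushed the locking pin along the long leg to its corner, then along the short leg to its end, with the shut fingertips low on the disc. I stopped each push when the tool stalled and the force rose, at about 6 N in the corner and 11 N (including about 7 N vertical) at the end. The hand then backed off and moved well clear, and I handed the job in at about 16 s; it reported no verdict.

My last measurements from the top view were:

| Item | Measured (jig frame) | Allowed or expected |
|---|---|---|
| Pin | about (-13, 23) mm, looks upright | slot end at (-15, 22) mm |
| Jaw | face at about x = 92 mm, so well over 50 mm of travel (reads a little long) | over 42 mm of travel |
| Block | centre x about 112 mm, looks flat in the nest | 95 to 118 mm |

- **Bottle and jar:** they show no visible movement between the first and last pictures.
- **Disagreement:** the scene camera read about 2 to 9 mm off the top camera on hand-picked plate corners, so I used the top view for the final positions.

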